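Refit the vent cover of a worktop air cleaner

ROBOT

A 6-joint arm with a two-finger parallel gripper is mounted at the origin on a cart in front of the work surface, level with it; the furniture and walls round the work are solid. World frame = base frame: x ahead of the robot, y to its left, z up, the work surface at z = 0. Lengths are in m, angles in rad, forces in N, time in s.
With the tool pointing down it reaches from about 0.4 to 0.825 m from the base axis. Payload 7 kg.
Tool frame: the origin (TCP) lies on the centre line of the jaws, within the pads' length; the fingertips stand tip_reach ahead of it and the grasp point (between the pads) is the TCP (tip_reach is the distance from the TCP to the fingertips, in m); z points along the fingers, y is the line along which they close (so a half turn about z gives the same grasp; the last joint's range is limited). The gripper opens to 88 mm and grips with 3 to 60 N. Pads are 19 mm wide; open, the fingers measure 130 mm over their backs; the gripper's body (78 mm by 193 mm) begins 47 mm behind the grasp point.
Start: joints at [1.536, 0.359, 0.012, 0, -1.224, -0.288], TCP at [0.214, 0.64, 0.246] pointing down, gripper open.
Joint ranges: [-3.07, 3.07], [-1.43, 2.12], [-1.02, 1.25], [-3.03, 1.67], [-3.05, -0], [-3.03, 3.03]. Speed limits (rad/s): [2.39, 2.39, 3.01, 3.14, 3.14, 3.14].

INTERFACE

Orientations are given as [roll, pitch, yaw] about the fixed x, y, z axes, in that order (R = Rz(yaw) Ry(pitch) Rx(roll)).
In Python, from station import get_state, grab_frame, calibration, job_done, find_in, mark_of, tip_reach gives the robot as it stands.
- The arm moves only by the shell command python3 -m handwheel 'ROWS' [OPENING] [FORCE]. ROWS is JSON, a list of rows, each an object with "delta_pos": the shift along the world's x, y, z in units of 30 mm (1.0 is 30 mm), a list of three; "dr": the turn, a rotation vector about the world's x, y, z in degrees, a list of three. In form: [{"delta_pos": [tx, ty, tz], "dr": [rx, ry, rz]}, ...]. A call has 1 to 10 rows; each row shifts and turns the commanded pose from where the row before left it; what a row does not reach is not made up. A row lasts 1/10 s, in which the tool goes at most 50 mm and 8.59 degrees, less where a joint would pass 70% of its speed; a pose out of reach is approached as far as the arm can. A call is refused whole if a number of a shift passes 1 or a number of a turn 8.59, either way. A call with a gripper value outside its range is refused whole. OPENING is the closure, from -1 (fully open) to 1 (shut), set as the call begins (- or left out, the last holds). The fingers move at their own pace and stop on an object; FORCE is the grip in N (left out, the last holds). Time passes only in rows, so rows that do not move let the fingers close. It gives the time, the measured TCP pose, the force, the opening and the grip force at its end, in the units of the state.
- get_state(): the state, without advancing time (a new reading comes with each control period).
- grab_frame(name): name is "scene" or "top" or "wrist"; returns the picture (384x512x3 uint8, red, green, blue); there is no depth.
- calibration(name): a dict with "fx", "fy", "cx", "cy" (pixels), "extrinsics" (4x4, takes a point from world to camera coordinates). Camera axes: x right, y down, z forward; pixel columns grow to the right and rows downward; lengths in m; the calibration is good to about 2 mm. A picture is of the moment at which its call begins: read the wrist's pose just before it. calibration takes no time and is no camera call; for the wrist camera it gives the pose at the moment of the call.
- job_done(): hands the job in; it is judged then, once.
Trained networks look in the newest picture that a camera, given by its name, has taken for a name from the list of things; names that differ only in an ending like _2 or _b are one class to them, and where a whole thing is asked for, a point or a joint stands for the part that bears it (a point fixed in the world has none). Each returns a list of dicts, best first, with "conf" (0 to 1); they miss things now and then, are a little off and sometimes report something else, mostly with a low value. They report only what shows in the picture. A call takes as long as a camera call. They do not tell look-alikes from the thing itself.
- find_in(camera, query): "location" ([column, row] in pixels, amid what is visible of it).
- mark_of(camera, query): "location" ([column, row] in pixels: a listed point, or the origin of a listed thing).
The state is a dict: "t": time; "q": joint angles; "qd": joint speeds; "joint_efforts": joint torques, N m; "eef_pos": TCP position; "ee_rot": TCP orientation; "force": force on the tool from outside, world axes, zero at the start; "moment": the same for the moment, N m; "width": finger opening in m; "gripper_force": force on a finger pad.
Only numpy, scipy, OpenCV 4.12 (cv2) and the standard library are available. Lean on these libraries where they do the work, as an engineer would, in place of code of your own. Each camera call takes 0.05 s, during which the arm holds its last target. There are 200 camera calls.

TASK

Refit the loose blue vent cover on the grey air cleaner: with its rear end raised, hook its front lip into the slot under the bezel of the open bay and push it home, then pivot the rear end down until the orange spring clip snaps over it and the cover lies flat and flush in the bay. The plastic is thin, so feel your way and never force the cover against the air cleaner (keep below 12 N while hooking the lip and below 16 N while snapping it shut), and leave the tin, the tape and the mug alone.

Things in the scene. Friction and masses are not known exactly. Their poses are not given: they have to be found in the camera images.
- purifier: Grey air cleaner, housing 250 x 150 x 45 mm, standing firm. Origin: centre of its underside; x along its length, z up; its -x end (nearer the robot) is the slot end, its +x end the clip end. On top, on rails, sits a white bay frame, 168 x 104 mm, rim at z = 58 mm. It is locked, but at a spot along x that differs by up to 20 mm either way and that no pose tells: find the slot by feel (or by eye).
- bay_floor (a point): On the air cleaner, centre of the open bay's flat floor, 49 mm above its origin, if the frame sat centred (see there). Axes as the air cleaner's. From here the bay reaches from x = -60 mm (slot end) to +61.5 mm, 44 mm to either side, and its rim is 9 mm up.
- slot (a point): On the air cleaner at (-60, 0, 52) mm: middle of the slot's mouth if the frame sat centred. The slot opens towards +x into the bay; it is 88 mm wide, 6 mm high (z 49 to 55, its bottom is the bay floor) and 10 mm deep (end wall at x = -70); a 3 mm bezel (z 55 to 58) covers it.
- clip (a joint): Orange spring clip at the bay's +x end, 26 mm wide: travel along +x in m, 0 closed, stop 0.007; spring 2.4 N plus 0.4 N per mm; slippery. Closed, its nose reaches 6.5 mm over the bay, 10 mm above the floor (1 mm over a seated cover); its ramp rises from there 7 mm, leaning 4 mm outward; clip top 19 mm over the floor. About 3 to 8 N down on the cover's rear end drives it back 2 to 5 mm, then it springs shut over the cover.
- cover: Loose blue vent cover with dark slits, 0.10 to 0.17 kg, face up. Origin: centre of its flat underside; z out of the face, -x towards the lip. Plate 9 mm thick, 84 mm wide, x -55.5 to +59 mm (rear edge). Seated: underside on the bay floor, rear edge under the clip, x along the air cleaner's x, its tip at most 3.5 mm from the slot's end wall.
- cover_lip (a point): Middle of the tip of the cover's lip, at (-69, 0, 1.5) mm in the cover's frame. The lip is 60 mm wide and 3 mm thick (z 0 to 3 of the cover) and runs 13.5 mm out from the plate. In the slot the lip allows the cover a tilt, rear end up, of up to about 15 degrees.
- cover_grip (a point): On the cover at (0, 0, 21) mm: middle of its upright finger grip, a fin 40 mm long (cover's x), 12 mm thick (cover's y), from z = 9 to z = 33 mm of the cover.
- tin: Bystander: small round food tin, 76 x 75 x 58 mm; origin at the centre of its underside.
- tape: Bystander: roll of masking tape lying flat, 98 x 96 x 25 mm; origin at the centre of its underside.
- mug: Bystander: striped mug, 92 x 127 x 95 mm; origin at the centre of its underside.
Mind the look-alikes: they are no part of the job. There is more than one size of the cover; the one meant has the size given above.

How it is judged:
On the way, in this order (a step that is already met when the one before it is completed fails the run):
1. the lip is down in the bay, below the bezel's underside, while the cover's rear end is still raised (horizontal distance between cover and bay_floor below 0.06 m and z of cover_lip in the frame of purifier between 0.046 and 0.055 m and angle between cover's own z axis and vertical between 0.06 and 0.4 rad), for 0.2 s.
2. the clip is driven back as the rear edge comes down (value of joint clip above 0.0015 m), for 0.02 s.
At the end, for the whole second after the job is handed in: The cover lies flat (within 0.02 rad) and flush in the bay (underside within 1.5 mm of the bay floor, its middle within 30 mm of the site bay_floor seen from above), which it can do only with its lip in the slot; the clip is closed over it (within 1.5 mm of 0), and the cover is at rest (z of cover in the frame of purifier between 0.0475 and 0.0505 m and horizontal distance between cover and bay_floor below 0.03 m and angle between cover's own z axis and vertical below 0.02 rad and value of joint clip below 0.0015 m and linear speed of cover below 0.01 m/s); the robot touches nothing.
It fails at once if the cover is forced against the air cleaner with more than 16 N (contact force between cover and purifier above 16 N).
It fails at once if the lip is forced against the air cleaner with more than 12 N while the rear end is still well raised (angle between cover's own z axis and vertical above 0.19 rad and contact force between cover and purifier above 12 N).
It fails at once if the tin is moved more than 30 mm (distance of tin from where it was at the start of the episode above 0.03 m).
It fails at once if the tape is moved more than 30 mm (distance of tape from where it was at the start of the episode above 0.03 m).
It fails at once if the mug is moved more than 30 mm (distance of mug from where it was at the start of the episode above 0.03 m).
It also fails if it takes over 72 s, if anything falls off the work surface, if the arm or the gripper's body presses on something with over 40 N, if the wrist force passes 120 N, or if a joint passes its speed limit or range.

## Working session

There is one attempt and no reset: what is moved stays moved. The work goes in short steps, Python scripts to look and compute and a shell command to move; the robot and the scene stay as the last step left them, time stands still between calls to the robot, and variables do not carry over. Pictures are saved under pics/ and viewed, at most 10 in all, crops included, and the job is handed in when it is done.

```bash
mkdir -p pics; ls; cat > h.py <<'E'
import numpy as np, cv2
from station import *
def P(n):
    c=calibration(n); K=np.array([[c['fx'],0,c['cx']],[0,c['fy'],c['cy']],[0,0,1]]); return K@np.array(c['extrinsics'])[:3]
def tri(obs): # list of (P,(u,v))
    A=[]
    for p,(u,v) in obs: A+= [u*p[2]-p[0], v*p[2]-p[1]]
    A=[a/np.linalg.norm(a[:3]) for a in A]
    A=np.array(A); return np.linalg.lstsq(A[:,:3],-A[:,3],rcond=None)[0]
def atz(p,uv,z):
    A=np.array([uv[0]*p[2]-p[0],uv[1]*p[2]-p[1]]); return np.r_[np.linalg.solve(A[:,:2],-A[:,3]-A[:,2]*z),z]
E
python3 - <<'E'
from h import *
print(tip_reach,get_state())
for n in ['scene','top']:
    im=grab_frame(n); cv2.imwrite(f'pics/{n}0.png',im[:,:,::-1])
    print(n,np.round(P(n),4).tolist())
    for q in ['purifier','cover','cover_grip','cover_lip','bay_floor','slot','clip','tin','tape','mug']:
        print(q,[(np.round(d['location'],1).tolist(),round(d['conf'],2)) for d in mark_of(n,q)[:3]])
E
```

```text
pics
0.019 {'t': 0.0, 'q': array([ 1.53610220e+00,  3.59390272e-01,  1.10602576e-02, -3.61105612e-04,
       -1.22409055e+00, -2.88060739e-01]), 'qd': array([-0.00173503, -0.00051029, -0.00059325, -0.00196715, -0.00018677,
        0.00035756]), 'joint_efforts': array([-9.36232118e-05, -5.82706690e+01,  2.93049252e+01,  6.99691057e+00,
        7.10588458e-03, -1.45639988e-04]), 'eef_pos': array([0.21399614, 0.63969813, 0.2446191 ]), 'ee_rot': array([ 3.13993889e+00, -1.36007877e-04, -3.22877730e-01]), 'force': array([ 0.34120522, -0.08809414, -0.15977446]), 'moment': array([-0.05364753, -0.07278848,  0.05193292]), 'gripper_force': 0.0, 'width': 0.08772797400645056}
scene [[-302.5907, -390.186, -178.69, 681.0884], [-93.9525, 163.2229, -462.0173, 475.3273], [0.3723, -0.6091, -0.7002, 1.8644]]
purifier [([298.4, 170.4], 0.88)]
cover [([212.9, 309.0], 0.72), ([249.1, 209.0], 0.7), ([255.5, 186.6], 0.59)]
cover_grip [([211.9, 307.8], 0.95), ([255.1, 184.9], 0.72), ([249.6, 203.7], 0.65)]
cover_lip [([262.2, 213.8], 0.88), ([185.4, 311.5], 0.84), ([252.7, 190.7], 0.48)]
bay_floor [([293.1, 163.1], 0.82)]
slot [([312.8, 164.2], 0.58)]Traceback (most recent call last):
  File "<stdin>", line 7, in <module>
ValueError: it knows: bay_floor, cover, cover_grip, cover_lip, mug, purifier, slot, tape, tin
```

```bash
python3 - <<'E'
from h import *
for n in ['scene','top']:
    im=grab_frame(n); cv2.imwrite(f'pics/{n}0.png',im[:,:,::-1])
    print(n,np.round(P(n),4).tolist())
    for q in ['purifier','cover','cover_grip','cover_lip','bay_floor','slot','tin','tape','mug']:
        r=mark_of(n,q)[:4]
        print(q,[(np.round(d['location'],1).tolist(),round(d['conf'],2), np.round(atz(P(n),d['location'],{'cover_grip':.021,'bay_floor':.049,'slot':.052}.get(q,0)),3).tolist()) for d in r])
a=cv2.imread('pics/scene0.png');b=cv2.imread('pics/top0.png')
cv2.imwrite('pics/both.png',cv2.resize(np.vstack([a,b]),None,fx=.78,fy=.78) if 0 else np.hstack([cv2.resize(a,(400,300)),cv2.resize(b,(400,300))]))
E
```

```text
scene [[-302.5907, -390.186, -178.69, 681.0884], [-93.9525, 163.2229, -462.0173, 475.3273], [0.3723, -0.6091, -0.7002, 1.8644]]
purifier [([293.1, 167.4], 0.56, [0.494, -0.324, 0.0])]
cover [([210.4, 310.1], 0.87, [0.396, 0.527, 0.0]), ([250.9, 210.4], 0.82, [0.524, 0.025, 0.0]), ([256.3, 186.6], 0.71, [0.58, -0.118, 0.0])]
cover_grip [([250.8, 205.8], 0.73, [0.528, 0.018, 0.021]), ([210.8, 304.8], 0.57, [0.398, 0.518, 0.021]), ([254.2, 183.0], 0.52, [0.59, -0.115, 0.021])]
cover_lip [([185.1, 311.6], 0.96, [0.472, 0.58, 0.0]), ([264.0, 216.5], 0.91, [0.456, 0.027, 0.0]), ([250.6, 192.7], 0.42, [0.582, -0.07, 0.0])]
bay_floor [([295.9, 161.3], 0.94, [0.48, -0.32, 0.049]), ([311.6, 166.0], 0.49, [0.4, -0.327, 0.049])]
slot [([310.4, 163.7], 0.94, [0.411, -0.336, 0.052])]
tin [([216.2, 189.1], 0.86, [0.732, -0.009, 0.0])]
tape [([317.2, 144.1], 0.64, [0.469, -0.547, 0.0])]
mug []
top [[92.6601, -392.7079, -230.9864, 397.2683], [-266.0895, 12.4147, -337.3735, 501.448], [0.4351, -0.0249, -0.9001, 1.5035]]
purifier [([329.0, 220.9], 0.93, [0.452, -0.313, 0.0])]
cover [([140.7, 241.3], 0.68, [0.399, 0.509, 0.0]), ([282.7, 195.0], 0.63, [0.588, -0.118, 0.0])]
cover_grip [([253.7, 207.4], 0.86, [0.524, 0.017, 0.021]), ([136.4, 237.9], 0.84, [0.408, 0.523, 0.021]), ([284.8, 193.1], 0.69, [0.587, -0.126, 0.021]), ([329.5, 216.7], 0.64, [0.464, -0.313, 0.021])]
cover_lip [([123.7, 227.0], 0.96, [0.468, 0.589, 0.0]), ([252.8, 225.2], 0.77, [0.449, 0.024, 0.0]), ([274.6, 194.6], 0.45, [0.591, -0.082, 0.0]), ([262.7, 169.2], 0.29, [0.726, -0.035, 0.0])]
bay_floor [([331.1, 216.6], 0.63, [0.453, -0.314, 0.049])]
slot [([333.9, 228.2], 0.87, [0.399, -0.318, 0.052]), ([256.3, 205.7], 0.44, [0.518, 0.006, 0.052])]
tin [([262.3, 170.5], 0.66, [0.719, -0.032, 0.0]), ([252.1, 224.1], 0.38, [0.454, 0.027, 0.0])]
tape [([374.3, 212.7], 0.65, [0.481, -0.52, 0.0])]
mug [([199.2, 219.9], 0.86, [0.485, 0.26, 0.0])]
```

View pics/top0.png

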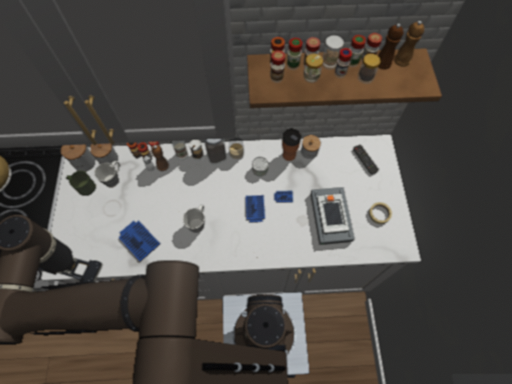

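View pics/scene0.png

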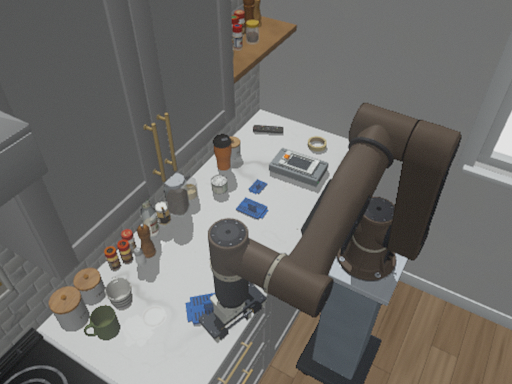

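The top view shows the purifier at about (332,215), with three blue covers at (140,240), (255,208) and (284,196). The lip-to-grip distances are 95, 74 and 45 mm, so the middle one is meant: about (0.525, 0.02), with its lip toward the robot. I'll move above it.

```bash
python3 -m handwheel '[{"delta_pos":[0.3,-0.7,0.3],"dr":[0,0,0]},{"delta_pos":[0.5,-1,0.3],"dr":[0,0,0]},{"delta_pos":[0.5,-1,0.3],"dr":[0,0,0]},{"delta_pos":[0.5,-1,0.3],"dr":[0,0,0]},{"delta_pos":[0.5,-1,0],"dr":[0,0,0]},{"delta_pos":[0.5,-1,0],"dr":[0,0,1]},{"delta_pos":[0.5,-1,0],"dr":[0,0,1]},{"delta_pos":[0.5,-1,0],"dr":[0,0,1]},{"delta_pos":[0.5,-1,0],"dr":[0,0,1]},{"delta_pos":[0.5,-1,0],"dr":[0,0,1]}]' -1
python3 -m handwheel '[{"delta_pos":[0.5,-1,0],"dr":[0,0,1]},{"delta_pos":[0.5,-1,0],"dr":[0,0,1]},{"delta_pos":[0.5,-1,0],"dr":[0,0,1]},{"delta_pos":[0.5,-1,0],"dr":[0,0,1]},{"delta_pos":[0.5,-1,0],"dr":[0,0,1]},{"delta_pos":[0.5,-1,0],"dr":[0,0,1]},{"delta_pos":[0.5,-1,0],"dr":[0,0,1]},{"delta_pos":[0.5,-1,0],"dr":[0,0,0]},{"delta_pos":[0.3,-0.8,0],"dr":[0,0,0]},{"delta_pos":[0,0,0],"dr":[0,0,0]}]'
cat > look.py <<'E'
import sys
from h import *
s=get_state(); p=P('wrist'); im=grab_frame('wrist'); cv2.imwrite('pics/%s.png'%sys.argv[1],im[:,:,::-1])
print('t',s['t'],'tcp',s['eef_pos'].round(4),s['ee_rot'].round(4),'F',s['force'].round(2))
np.save('pics/%s.npy'%sys.argv[1],p)
c=calibration('wrist'); E=np.array(c['extrinsics']); print('cam',(-E[:3,:3].T@E[:3,3]).round(3))
Z={'cover_grip':.021,'bay_floor':.049,'slot':.052}
for q in sys.argv[2:]:
    for d in mark_of('wrist',q)[:3]: print(q,np.round(d['location'],1).tolist(),round(d['conf'],2),atz(p,d['location'],Z.get(q,0)).round(4).tolist())
E
python3 look.py w1 cover cover_grip cover_lip
```

```text
t: 2.35
eef_pos: [0.3586, 0.3478, 0.2819]
ee_rot: [-3.141, -0.0, -0.235]
force: [1.7, 0.5, 0.3]
width: 0.0878
gripper_force: 0.0
t: 3.35
eef_pos: [0.4877, 0.0828, 0.2815]
ee_rot: [3.141, 0.0, -0.116]
force: [0.2, -0.5, 0.0]
width: 0.0878
gripper_force: 0.0
t 3.35 tcp [0.4877 0.0828 0.2815] [ 3.1411  0.     -0.1161] F [ 0.16 -0.53  0.01]
cam [0.557 0.075 0.422]
cover [308.0, 118.9] 0.94 [0.5333, 0.0103, 0.0]
cover [123.8, 187.2] 0.22 [0.4724, 0.2635, 0.0]
cover_grip [312.7, 122.5] 0.82 [0.5296, 0.0082, 0.021]
cover_grip [421.4, 64.7] 0.81 [0.5806, -0.122, 0.021]
cover_lip [315.7, 172.0] 0.93 [0.4633, 0.0053, 0.0]
cover_lip [378.7, 70.6] 0.61 [0.5811, -0.0802, 0.0]
cover_lip [305.3, 122.1] 0.34 [0.5297, 0.0141, 0.0]
```

```bash
python3 -m handwheel '[{"delta_pos":[0,-0.8,-0.4],"dr":[0,0,1]},{"delta_pos":[0,-0.8,-0.4],"dr":[0,0,1]},{"delta_pos":[0,-0.8,-0.4],"dr":[0,0,1]},{"delta_pos":[0,0,0],"dr":[0,0,0]},{"delta_pos":[0,0,0],"dr":[0,0,0]}]' -1
python3 look.py w2 cover cover_grip cover_lip
python3 - <<'E'
from h import *
E
```

```text
t: 4.05
eef_pos: [0.4871, 0.0135, 0.2457]
ee_rot: [3.142, -0.0, -0.061]
force: [0.0, 0.6, 0.7]
width: 0.0876
gripper_force: 0.0
t 4.05 tcp [0.4871 0.0135 0.2457] [ 3.1416e+00 -1.0000e-04 -6.1100e-02] F [0.03 0.61 0.71]
cam [0.557 0.009 0.387]
cover [371.9, 77.2] 0.89 [0.58, -0.1237, 0.0]
cover [254.2, 128.1] 0.85 [0.5316, 0.0126, 0.0]
cover_grip [377.9, 74.8] 0.95 [0.5808, -0.1228, 0.021]
cover_grip [254.2, 129.1] 0.9 [0.5319, 0.0124, 0.021]
cover_lip [334.9, 78.9] 0.92 [0.5807, -0.082, 0.0]
cover_lip [262.3, 185.4] 0.7 [0.4618, 0.0069, 0.0]
```

View pics/w2.png

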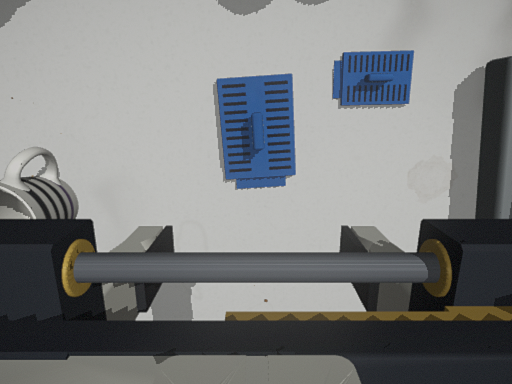

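The wrist view shows the cover with plate corners at (218,80), (291,74), (295,175) and (226,181), and the lip at (262,185). The small look-alike is at (377,78).

```bash
python3 - <<'E'
from h import *
p1=np.load('pics/w1.npy');p2=np.load('pics/w2.npy')
print('grip',tri([(p1,(312.7,122.5)),(p2,(254.2,129.1))]),'lip',tri([(p1,(315.7,172.0)),(p2,(262.3,185.4))]))
for n,p in(('w1',p1),('w2',p2)):
    im=cv2.imread(f'pics/{n}.png').astype(int); m=((im[:,:,0]>im[:,:,2]*1.6)&(im[:,:,0]>50)).astype(np.uint8)
    m=cv2.morphologyEx(m,cv2.MORPH_CLOSE,np.ones((5,5)))
    k,L,st,ce=cv2.connectedComponentsWithStats(m)
    i=max(range(1,k),key=lambda i:st[i,4]); 
    ys,xs=np.where(L==i); W=np.array([atz(p,(x,y),.009)[:2] for x,y in zip(xs,ys)],np.float32)
    print(n,st[i]); r=cv2.minAreaRect((W*1000).astype(np.float32)); print(r)
    c=[atz(p,q,.009)[:2].round(4) for q in ([(218,80),(291,74),(295,175),(226,181)] if n=='w2' else [])]; print(c)
E
```

```text
grip [0.53241618 0.01217627 0.04508883] lip [0.46531967 0.00707739 0.01166589]
w1 [ 273   68   73  109 6641]
((525.6358642578125, 9.256195068359375), (126.19090270996094, 83.19522094726562), 0.24043665826320648)
[]
w2 [ 217   74   78  115 7790]
((525.6636962890625, 9.20279312133789), (126.03526306152344, 83.0748291015625), 0.26932793855667114)
[array([0.5868, 0.0492]), array([ 0.5882, -0.0316]), array([ 0.4744, -0.0326]), array([0.4721, 0.0501])]
```

```bash
python3 -m handwheel '[{"delta_pos":[-0.2,-0.7,0.3],"dr":[0,0,0]},{"delta_pos":[-0.4,-1,0.4],"dr":[0,0,0]},{"delta_pos":[-0.4,-1,0.4],"dr":[0,0,0]},{"delta_pos":[-0.4,-1,0],"dr":[0,0,0]},{"delta_pos":[-0.4,-1,0],"dr":[0,0,0]},{"delta_pos":[-0.4,-1,0],"dr":[0,0,0]},{"delta_pos":[-0.4,-1,0],"dr":[0,0,0]},{"delta_pos":[-0.2,-0.9,0],"dr":[0,0,0]},{"delta_pos":[0,0,0],"dr":[0,0,0]},{"delta_pos":[0,0,0],"dr":[0,0,0]}]' -1
python3 look.py p1 purifier bay_floor slot
python3 -m handwheel '[{"delta_pos":[0,-0.7,0],"dr":[0,0,0]},{"delta_pos":[0,-1,0],"dr":[0,0,0]},{"delta_pos":[0,-1,0],"dr":[0,0,0]},{"delta_pos":[0,-0.5,0],"dr":[0,0,0]},{"delta_pos":[0,0,0],"dr":[0,0,0]},{"delta_pos":[0,0,0],"dr":[0,0,0]}]' -1
python3 look.py p2 purifier bay_floor slot
```

```text
t: 5.25
eef_pos: [0.4033, -0.2149, 0.2788]
ee_rot: [-3.142, -0.0, -0.062]
force: [-0.1, -1.2, 0.1]
width: 0.0875
gripper_force: 0.0
t 5.25 tcp [ 0.4033 -0.2149  0.2788] [-3.1415e+00 -5.0000e-04 -6.2000e-02] F [-0.08 -1.21  0.13]
cam [ 0.473 -0.22   0.419]
purifier [337.0, 103.1] 0.96 [0.47, -0.3209, 0.0]
purifier [351.9, 105.5] 0.58 [0.466, -0.3396, 0.0]
bay_floor [349.6, 104.6] 0.95 [0.4679, -0.3231, 0.049]
slot [353.7, 159.7] 0.84 [0.4066, -0.3277, 0.052]
t: 6.05
eef_pos: [0.4033, -0.3104, 0.2783]
ee_rot: [-3.141, 0.0, -0.061]
force: [0.4, 0.0, -1.1]
width: 0.0876
gripper_force: 0.0
t 6.05 tcp [ 0.4033 -0.3104  0.2783] [-3.1413e+00  5.0000e-04 -6.1000e-02] F [ 0.36  0.   -1.14]
cam [ 0.473 -0.315  0.419]
purifier [262.6, 108.7] 0.88 [0.4688, -0.3229, 0.0]
bay_floor [263.0, 111.0] 0.83 [0.4668, -0.3224, 0.049]
slot [270.2, 165.4] 0.72 [0.4058, -0.3272, 0.052]
```

View pics/p2.png

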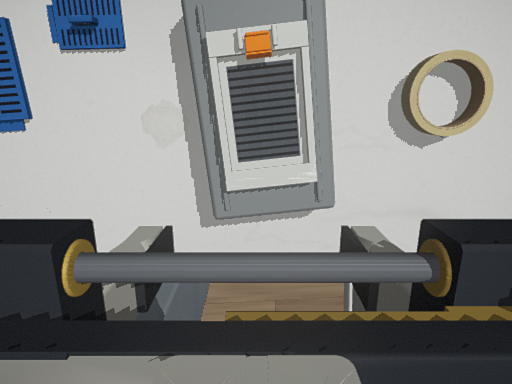

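```bash
python3 - <<'E'
import cv2
a=cv2.imread('pics/p2.png')[0:220,180:340]; cv2.imwrite('pics/p2z.png',cv2.resize(a,None,fx=2.7,fy=2.7,interpolation=cv2.INTER_CUBIC))
E
```

```text
(no output)
```

View pics/p2z.png

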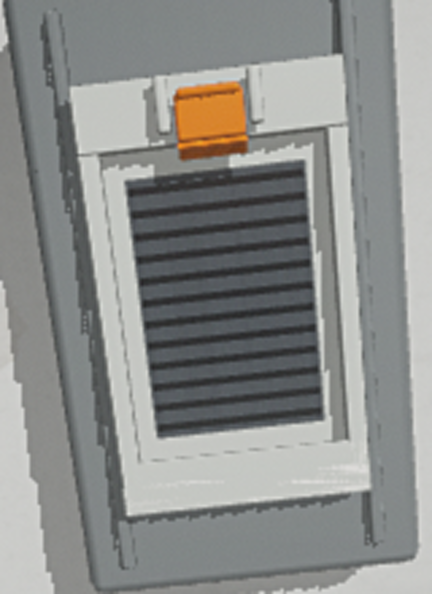

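The zoom shows the frame's front corners at crop (128,515) and (370,488), the bezel mouth edge from (135,462) to (348,440), the rear bay edge from (80,155) to (330,128), and the orange clip nose at (213,155).

```bash
python3 - <<'E'
from h import *
p=np.load('pics/p2.npy');p1=np.load('pics/p1.npy')
f=lambda u,v,z:atz(p,(u/2.7+180,v/2.7),z)[:2]
d={}
for n,u,v,z in [('FL',128,512,.058),('FR',370,486,.058),('RL',70,87,.058),('RR',342,55,.058),('mL',135,462,.058),('mR',348,440,.058),('bL',80,155,.058),('bR',330,128,.058),('clipnoseL',182,155,.062),('clipnoseR',246,152,.062),('HFL',97,587,.045),('HFR',415,553,.045)]:
    d[n]=f(u,v,z); print(n,(d[n]*1000).round(1))
ang=lambda a,b:np.degrees(np.arctan2(*(d[b]-d[a])[::-1]))
print('yaw sides',ang('FL','RL'),ang('FR','RR'),ang('mL','bL'),ang('mR','bR'))
print('yaw cross',[ang(a,b)+90 for a,b in(('FL','FR'),('RL','RR'),('mL','mR'),('bL','bR'),('HFL','HFR'))])
print('len',[np.linalg.norm(d[a]-d[b])*1000 for a,b in(('FL','FR'),('RL','RR'),('FL','RL'),('FR','RR'),('mL','mR'),('mL','bL'),('HFL','HFR'))])
for n,a,b in(('bay_floor',(349.6,104.6),(263,111)),('slot',(353.7,159.7),(270.2,165.4)),('pur',(337,103.1),(262.6,108.7))): print(n,tri([(p1,a),(p,b)]).round(4))
E
```

```text
FL [ 381.6 -276.3]
FR [ 386.7 -379.7]
RL [ 548.3 -268.4]
RR [ 553.  -371.2]
mL [ 403.1 -281.1]
mR [ 407.  -370.8]
bL [ 524.3 -269.8]
bR [ 528.  -366.1]
clipnoseL [ 521.3 -309.1]
clipnoseR [ 520.9 -333.4]
HFL [ 344.1 -257.9]
HFR [ 351.5 -401.8]
yaw sides 2.733072917773095 2.934397076049958 5.327500833730445 2.2050640155761267
yaw cross [np.float64(2.8469970061248517), np.float64(2.636127885455082), np.float64(2.515204996044261), np.float64(2.247287608425694), np.float64(2.957421931600365)]
len [np.float64(103.51787607077203), np.float64(102.93260839293902), np.float64(166.9270565584614), np.float64(166.5480921076087), np.float64(89.75980999099235), np.float64(121.71622742338745), np.float64(144.0662079585167)]
bay_floor [ 0.4674 -0.3223  0.052 ]
slot [ 0.4066 -0.3271  0.0541]
pur [ 0.4693 -0.3231 -0.0086]
```

```bash
python3 -m handwheel '[{"delta_pos":[0.3,0.7,0],"dr":[0,0,0]},{"delta_pos":[0.4,1,0],"dr":[0,0,0]},{"delta_pos":[0.4,1,0],"dr":[0,0,0.8]},{"delta_pos":[0.4,1,0],"dr":[0,0,1]},{"delta_pos":[0.4,1,0],"dr":[0,0,1]},{"delta_pos":[0.4,1,0],"dr":[0,0,1]},{"delta_pos":[0.4,1,0],"dr":[0,0,0]},{"delta_pos":[0.4,1,-0.4],"dr":[0,0,0]},{"delta_pos":[0.4,1,-0.8],"dr":[0,0,0]},{"delta_pos":[0.4,1,-0.8],"dr":[0,0,0]}]' -1
python3 -m handwheel '[{"delta_pos":[0.33,0.97,-0.8],"dr":[0,0,0]},{"delta_pos":[0,0,-0.8],"dr":[0,0,0]},{"delta_pos":[0,0,-0.8],"dr":[0,0,0]},{"delta_pos":[0,0,-0.4],"dr":[0,0,0]},{"delta_pos":[0,0,0],"dr":[0,0,0]}]' 
python3 look.py g1 cover_grip cover_lip cover
```

```text
t: 7.25
eef_pos: [0.5205, -0.0178, 0.2187]
ee_rot: [-3.141, -0.002, 0.007]
force: [-0.1, -0.0, -0.5]
width: 0.0874
gripper_force: 0.0
t: 7.75
eef_pos: [0.529, 0.0093, 0.1333]
ee_rot: [3.141, 0.003, 0.006]
force: [0.2, 0.8, 0.8]
width: 0.0876
gripper_force: 0.0
t 7.75 tcp [0.529  0.0093 0.1333] [3.1407e+00 2.7000e-03 5.8000e-03] F [0.2  0.82 0.84]
cam [0.6   0.009 0.275]
cover_grip [427.5, 132.1] 0.89 [0.5797, -0.1234, 0.021]
cover_grip [254.8, 194.7] 0.76 [0.5288, 0.0097, 0.021]
cover_grip [254.8, 184.0] 0.49 [0.5377, 0.0097, 0.021]
cover_lip [361.3, 128.8] 0.87 [0.5805, -0.0788, 0.0]
cover_lip [254.8, 261.6] 0.59 [0.4582, 0.0094, 0.0]
cover [414.4, 131.0] 0.84 [0.579, -0.1233, 0.0]
```

View pics/g1.png

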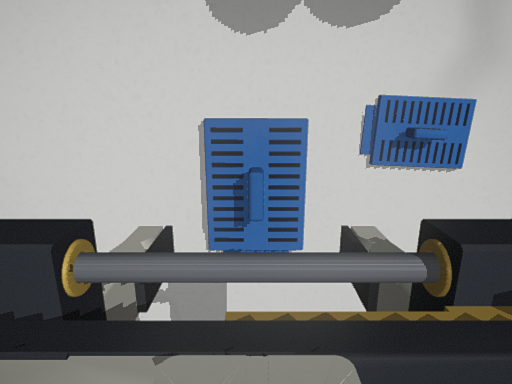

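The cover is centred at (256,190) with its fin upright in the view, so it is aligned with the jaws. I'll descend and grip.

```bash
python3 -m handwheel '[{"delta_pos":[0,0,-0.7],"dr":[0,0,0]},{"delta_pos":[0,0,-0.9],"dr":[0,0,0]},{"delta_pos":[0,0,-0.9],"dr":[0,0,0]},{"delta_pos":[0,0,-0.6],"dr":[0,0,0]},{"delta_pos":[0,0,-0.3],"dr":[0,0,0]},{"delta_pos":[0,0,0],"dr":[0,0,0]},{"delta_pos":[0,0,0],"dr":[0,0,0]}]' -1
python3 -m handwheel '[{"delta_pos":[0,0,0],"dr":[0,0,0]},{"delta_pos":[0,0,0],"dr":[0,0,0]},{"delta_pos":[0,0,0],"dr":[0,0,0]},{"delta_pos":[0,0,0],"dr":[0,0,0]},{"delta_pos":[0,0,0],"dr":[0,0,0]},{"delta_pos":[0,0,0],"dr":[0,0,0]},{"delta_pos":[0,0,0],"dr":[0,0,0]},{"delta_pos":[0,0,0],"dr":[0,0,0]}]' 1 30
```

```text
t: 8.65
eef_pos: [0.5309, 0.0094, 0.0336]
ee_rot: [-3.141, -0.001, 0.005]
force: [-0.0, 0.6, 0.2]
width: 0.0879
gripper_force: 0.0
t: 9.45
eef_pos: [0.53, 0.0092, 0.0325]
ee_rot: [3.142, 0.0, 0.005]
force: [0.4, -0.1, 0.2]
width: 0.0294
gripper_force: 0.0
```

```bash
python3 -m handwheel '[{"delta_pos":[0,0,0],"dr":[0,0,0]},{"delta_pos":[0,0,0],"dr":[0,0,0]},{"delta_pos":[0,0,0],"dr":[0,0,0]},{"delta_pos":[0,0,0],"dr":[0,0,0]},{"delta_pos":[0,0,0],"dr":[0,0,0]}]' 1 30
python3 -m handwheel '[{"delta_pos":[0,0,0.3],"dr":[0,0,0]},{"delta_pos":[0,0,0.8],"dr":[0,0,0]},{"delta_pos":[0,0,1],"dr":[0,0,0.4]},{"delta_pos":[0,0,1],"dr":[0,0,0.6]},{"delta_pos":[0,0,0.6],"dr":[0,0,0.8]},{"delta_pos":[0,0,0.2],"dr":[0,0,0.7]},{"delta_pos":[0,0,0],"dr":[0,0,0]},{"delta_pos":[0,0,0],"dr":[0,0,0]}]'
python3 - <<'E'
from station import *
import numpy as np
s=get_state(); print(s['eef_pos'].round(4),s['ee_rot'].round(4),s['width'],s['gripper_force'],s['force'].round(2),s['moment'].round(2))
E
```

```text
t: 9.95
eef_pos: [0.53, 0.0092, 0.0325]
ee_rot: [3.142, 0.0, 0.005]
force: [0.1, 0.4, -0.4]
width: 0.0117
gripper_force: 30.0
t: 10.75
eef_pos: [0.5293, 0.009, 0.1487]
ee_rot: [3.141, 0.001, 0.048]
force: [0.5, 0.1, -2.1]
width: 0.0118
gripper_force: 30.0
[0.5293 0.009  0.1487] [3.1415e+00 1.4000e-03 4.8400e-02] 0.011782757399890015 29.99965399503708 [ 0.46  0.15 -2.08] [-0.1   0.03 -0.01]
```

```bash
python3 -m handwheel '[{"delta_pos":[-0.1,-0.5,0],"dr":[0,0,0]},{"delta_pos":[-0.16,-0.9,0],"dr":[0,0,0]},{"delta_pos":[-0.18,-1,0],"dr":[0,0,0]},{"delta_pos":[-0.18,-1,0],"dr":[0,0,0]},{"delta_pos":[-0.18,-1,0],"dr":[0,0,0]},{"delta_pos":[-0.18,-1,0],"dr":[0,0,0]},{"delta_pos":[-0.18,-1,0],"dr":[0.15,-3,0]},{"delta_pos":[-0.18,-1,0],"dr":[0.15,-3,0]},{"delta_pos":[-0.18,-1,0],"dr":[0.15,-3,0]},{"delta_pos":[-0.18,-1,0],"dr":[0.15,-3,0]}]'
python3 -m handwheel '[{"delta_pos":[-0.12,-0.9,0],"dr":[0,0,0]},{"delta_pos":[-0.06,-0.6,0],"dr":[0,0,0]},{"delta_pos":[0,-0.17,0],"dr":[0,0,0]},{"delta_pos":[0,0,0],"dr":[0,0,0]},{"delta_pos":[0,0,0],"dr":[0,0,0]}]'
python3 look.py h1 bay_floor slot
```

```text
t: 11.75
eef_pos: [0.4774, -0.2742, 0.1483]
ee_rot: [-3.141, -0.209, 0.049]
force: [0.7, 0.2, -1.7]
width: 0.0116
gripper_force: 30.0
t: 12.25
eef_pos: [0.4731, -0.3225, 0.1488]
ee_rot: [-3.141, -0.208, 0.048]
force: [-0.8, -0.2, -0.9]
width: 0.0116
gripper_force: 30.0
t 12.25 tcp [ 0.4731 -0.3225  0.1488] [-3.1406 -0.2083  0.0485] F [-0.83 -0.22 -0.93]
cam [ 0.513 -0.321  0.301]
```

View pics/h1.png

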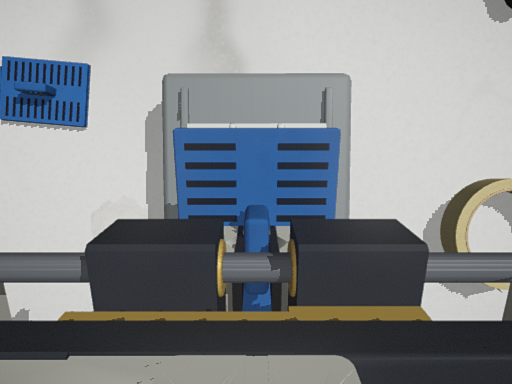

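The rails (columns 184 and 329), the housing (163 to 350) and the cover (174 to 340) all share the middle column of about 257, so lateral position and yaw fit. I'll lower it.

```bash
python3 -m handwheel '[{"delta_pos":[0,-0.02,-0.4],"dr":[0,0,0]},{"delta_pos":[0,0,-0.6],"dr":[0,0,0]},{"delta_pos":[0,0,-0.4],"dr":[0,0,0]},{"delta_pos":[0,0,0],"dr":[0,0,0]},{"delta_pos":[0,0,0],"dr":[0,0,0]}]'
python3 -m handwheel '[{"delta_pos":[0,0,-0.1],"dr":[0,0,0]},{"delta_pos":[0,0,-0.1],"dr":[0,0,0]},{"delta_pos":[0,0,0],"dr":[0,0,0]},{"delta_pos":[0,0,0],"dr":[0,0,0]}]'
```

```text
t: 12.9
eef_pos: [0.4736, -0.3234, 0.1072]
ee_rot: [-3.141, -0.209, 0.049]
force: [0.9, 0.3, -1.8]
width: 0.0118
gripper_force: 30.0
t: 13.3
eef_pos: [0.4737, -0.3235, 0.1017]
ee_rot: [-3.142, -0.21, 0.049]
force: [-0.3, 0.1, -1.5]
width: 0.0117
gripper_force: 30.0
```

```bash
for i in 1; do python3 -m handwheel '[{"delta_pos":[0,0,-0.05],"dr":[0,0,0]},{"delta_pos":[0,0,-0.05],"dr":[0,0,0]},{"delta_pos":[0,0,0],"dr":[0,0,0]}]'; python3 -m handwheel '[{"delta_pos":[0,0,-0.03],"dr":[0,0,0]},{"delta_pos":[0,0,0],"dr":[0,0,0]}]'; done
```

```text
t: 13.6
eef_pos: [0.4735, -0.3234, 0.0984]
ee_rot: [-3.141, -0.209, 0.049]
force: [0.1, 0.6, -0.9]
width: 0.0115
gripper_force: 30.0
t: 13.8
eef_pos: [0.4736, -0.3235, 0.0975]
ee_rot: [-3.141, -0.21, 0.049]
force: [0.1, -0.0, -1.0]
width: 0.0119
gripper_force: 30.0
```

```bash
python3 -m handwheel '[{"delta_pos":[0,0,-0.03],"dr":[0,0,0]},{"delta_pos":[0,0,0],"dr":[0,0,0]}]';python3 -m handwheel '[{"delta_pos":[0,0,-0.02],"dr":[0,0,0]},{"delta_pos":[0,0,0],"dr":[0,0,0]}]'; python3 -m handwheel '[{"delta_pos":[0,0,-0.02],"dr":[0,0,0]},{"delta_pos":[0,0,0],"dr":[0,0,0]}]'
```

```text
t: 14.0
eef_pos: [0.4736, -0.3235, 0.0966]
ee_rot: [-3.141, -0.21, 0.049]
force: [0.6, 0.9, -2.1]
width: 0.0115
gripper_force: 30.0
t: 14.2
eef_pos: [0.4736, -0.3235, 0.0961]
ee_rot: [-3.141, -0.21, 0.049]
force: [0.8, -0.0, -1.6]
width: 0.0118
gripper_force: 30.0
t: 14.4
eef_pos: [0.4736, -0.3235, 0.0955]
ee_rot: [-3.141, -0.21, 0.049]
force: [0.4, 0.1, -0.3]
width: 0.012
gripper_force: 30.0
```

```bash
python3 -m handwheel '[{"delta_pos":[-0.05,-0.002,-0.011],"dr":[-0.016,0.333,0]},{"delta_pos":[-0.05,-0.002,-0.011],"dr":[-0.016,0.333,0]},{"delta_pos":[-0.05,-0.002,-0.011],"dr":[-0.016,0.333,0]},{"delta_pos":[0,0,0],"dr":[0,0,0]}]'; python3 -m handwheel '[{"delta_pos":[-0.05,-0.002,-0.011],"dr":[-0.016,0.333,0]},{"delta_pos":[-0.05,-0.002,-0.011],"dr":[-0.016,0.333,0]},{"delta_pos":[-0.04,-0.002,-0.011],"dr":[-0.016,0.333,0]},{"delta_pos":[0,0,0],"dr":[0,0,0]}]'
```

```text
t: 14.8
eef_pos: [0.469, -0.3237, 0.0945]
ee_rot: [-3.141, -0.192, 0.049]
force: [-0.1, -1.0, -0.9]
width: 0.0119
gripper_force: 30.0
t: 15.2
eef_pos: [0.4649, -0.3238, 0.0935]
ee_rot: [-3.141, -0.174, 0.049]
force: [0.5, 0.3, -1.6]
width: 0.0117
gripper_force: 30.0
```

```bash
python3 -m handwheel '[{"delta_pos":[-0.04,-0.002,0],"dr":[0,0,0]},{"delta_pos":[-0.04,-0.002,0],"dr":[0,0,0]},{"delta_pos":[0,0,0],"dr":[0,0,0]}]'; python3 -m handwheel '[{"delta_pos":[-0.04,-0.002,0],"dr":[0,0,0]},{"delta_pos":[-0.03,-0.002,0],"dr":[0,0,0]},{"delta_pos":[0,0,0],"dr":[0,0,0]}]'; python3 -m handwheel '[{"delta_pos":[-0.03,-0.001,0],"dr":[0,0,0]},{"delta_pos":[0,0,0],"dr":[0,0,0]}]'
```

```text
t: 15.5
eef_pos: [0.4623, -0.3239, 0.0936]
ee_rot: [-3.141, -0.175, 0.049]
force: [-0.8, 0.6, -1.6]
width: 0.0114
gripper_force: 30.0
t: 15.8
eef_pos: [0.4603, -0.3241, 0.0936]
ee_rot: [-3.141, -0.175, 0.049]
force: [-0.2, -0.5, -2.0]
width: 0.0122
gripper_force: 30.0
t: 16.0
eef_pos: [0.4594, -0.3241, 0.0936]
ee_rot: [-3.141, -0.175, 0.049]
force: [-0.3, 1.0, -2.4]
width: 0.0118
gripper_force: 30.0
```

```bash
for k in 1; do python3 -m handwheel '[{"delta_pos":[-0.02,-0.001,0],"dr":[0,0,0]},{"delta_pos":[0,0,0],"dr":[0,0,0]}]' | grep -E 'pos|force: \['; python3 -m handwheel '[{"delta_pos":[-0.02,-0.001,0],"dr":[0,0,0]},{"delta_pos":[0,0,0],"dr":[0,0,0]}]'| grep -E 'pos|force: \['; python3 -m handwheel '[{"delta_pos":[-0.02,-0.001,0],"dr":[0,0,0]},{"delta_pos":[0,0,0],"dr":[0,0,0]}]'| grep -E 'pos|force: \['; done
```

```text
eef_pos: [0.4589, -0.3241, 0.0936]
force: [-0.2, 0.3, -2.6]
eef_pos: [0.4583, -0.3242, 0.0936]
force: [-0.3, -1.1, -2.1]
eef_pos: [0.458, -0.3242, 0.0937]
force: [1.9, 0.2, -2.3]
```

```bash
python3 -m handwheel '[{"delta_pos":[-0.01,0,0],"dr":[0,0,0]},{"delta_pos":[0,0,0],"dr":[0,0,0]}]' | grep -E 'pos|force: \['; python3 -m handwheel '[{"delta_pos":[-0.01,0,0],"dr":[0,0,0]},{"delta_pos":[0,0,0],"dr":[0,0,0]}]'| grep -E 'pos|rot|force: \['
```

```text
eef_pos: [0.4579, -0.3243, 0.0938]
force: [1.8, 0.9, -2.1]
eef_pos: [0.4578, -0.3243, 0.0938]
ee_rot: [3.141, -0.176, 0.049]
force: [4.6, 0.7, -1.4]
```

```bash
python3 -m handwheel '[{"delta_pos":[0.017,0,0],"dr":[0,0,0]},{"delta_pos":[0.025,0.0015,-0.037],"dr":[-0.05,1,0]},{"delta_pos":[0.025,0.0015,-0.037],"dr":[-0.05,1,0]},{"delta_pos":[0,0,0],"dr":[0,0,0]}]'| grep -E 'pos|rot|force: \['; python3 -m handwheel '[{"delta_pos":[0.024,0.001,-0.038],"dr":[-0.05,1,0]},{"delta_pos":[0,0,0],"dr":[0,0,0]},{"delta_pos":[0,0,0],"dr":[0,0,0]}]'| grep -E 'pos|rot|force: \['
```

```text
eef_pos: [0.4595, -0.3242, 0.0911]
ee_rot: [-3.142, -0.138, 0.05]
force: [2.3, -0.4, 0.3]
eef_pos: [0.46, -0.3241, 0.0902]
ee_rot: [-3.142, -0.122, 0.049]
force: [3.0, -0.2, -0.4]
```

```bash
python3 -m handwheel '[{"delta_pos":[0.02,0,0],"dr":[0,0,0]},{"delta_pos":[0,0,0],"dr":[0,0,0]}]'| grep -E 'pos|rot|force: \['; python3 -m handwheel '[{"delta_pos":[0.024,0.001,-0.038],"dr":[-0.05,1,0]},{"delta_pos":[0,0,0],"dr":[0,0,0]},{"delta_pos":[0,0,0],"dr":[0,0,0]}]'| grep -E 'pos|rot|force: \['; python3 -m handwheel '[{"delta_pos":[0.022,0.001,-0.038],"dr":[-0.05,1,0]},{"delta_pos":[0,0,0],"dr":[0,0,0]},{"delta_pos":[0,0,0],"dr":[0,0,0]}]'| grep -E 'pos|rot|force: \['
```

```text
eef_pos: [0.4601, -0.3241, 0.0901]
ee_rot: [-3.141, -0.122, 0.049]
force: [2.4, -0.4, -2.0]
eef_pos: [0.4607, -0.3241, 0.089]
ee_rot: [-3.141, -0.104, 0.049]
force: [-1.2, -0.6, 0.9]
eef_pos: [0.4614, -0.3239, 0.0876]
ee_rot: [-3.141, -0.086, 0.049]
force: [-1.7, -0.8, 0.8]
```

```bash
python3 -m handwheel '[{"delta_pos":[0.022,0.001,-0.039],"dr":[-0.05,1,0]},{"delta_pos":[0,0,0],"dr":[0,0,0]},{"delta_pos":[0,0,0],"dr":[0,0,0]}]'| grep -E 'pos|rot|force: \['; python3 -m handwheel '[{"delta_pos":[0.02,0.001,-0.039],"dr":[-0.05,1,0]},{"delta_pos":[0,0,0],"dr":[0,0,0]},{"delta_pos":[0,0,0],"dr":[0,0,0]}]'| grep -E 'pos|rot|force: \['
```

```text
eef_pos: [0.4621, -0.3238, 0.0862]
ee_rot: [-3.141, -0.069, 0.049]
force: [-0.9, -0.6, -2.8]
eef_pos: [0.4627, -0.3238, 0.0852]
ee_rot: [-3.141, -0.051, 0.049]
force: [-4.2, -1.1, -1.2]
```

```bash
python3 -m handwheel '[{"delta_pos":[0.018,0.001,-0.039],"dr":[-0.05,1,0]},{"delta_pos":[0,0,0],"dr":[0,0,0]},{"delta_pos":[0,0,0],"dr":[0,0,0]}]'| grep -E 'pos|rot|force: \['; python3 -m handwheel '[{"delta_pos":[0.01,0.001,-0.02],"dr":[-0.025,0.5,0]},{"delta_pos":[0,0,0],"dr":[0,0,0]},{"delta_pos":[0,0,0],"dr":[0,0,0]}]'| grep -E 'pos|rot|force: \['
```

```text
eef_pos: [0.4635, -0.3238, 0.0842]
ee_rot: [-3.141, -0.034, 0.049]
force: [-3.8, -1.3, -1.3]
eef_pos: [0.4639, -0.3238, 0.0838]
ee_rot: [-3.141, -0.026, 0.049]
force: [-3.4, 0.2, -1.0]
```

```bash
python3 -m handwheel '[{"delta_pos":[0.01,0.001,-0.02],"dr":[-0.025,0.5,0]},{"delta_pos":[0,0,0],"dr":[0,0,0]},{"delta_pos":[0,0,0],"dr":[0,0,0]}]'| grep -E 'pos|rot|force: \['; python3 -m handwheel '[{"delta_pos":[0.01,0.001,-0.02],"dr":[-0.025,0.5,0]},{"delta_pos":[0,0,0],"dr":[0,0,0]},{"delta_pos":[0,0,0],"dr":[0,0,0]}]'| grep -E 'pos|rot|force: \['
```

```text
eef_pos: [0.4643, -0.3239, 0.0832]
ee_rot: [-3.142, -0.017, 0.049]
force: [-3.8, -0.7, -0.4]
eef_pos: [0.465, -0.3238, 0.0824]
ee_rot: [-3.142, -0.009, 0.049]
force: [-0.4, -0.9, -4.3]
```

```bash
python3 -m handwheel '[{"delta_pos":[0.005,0,-0.015],"dr":[-0.025,0.5,0]},{"delta_pos":[0,0,0],"dr":[0,0,0]},{"delta_pos":[0,0,0],"dr":[0,0,0]}]'| grep -E 'pos|rot|force: \['; python3 look.py s1 ; python3 -c "
import cv2
a=cv2.imread('pics/s1.png')[30:240,130:380]; cv2.imwrite('pics/s1z.png',cv2.resize(a,None,fx=2.8,fy=2.8,interpolation=cv2.INTER_CUBIC))"
```

```text
eef_pos: [0.4655, -0.324, 0.0825]
ee_rot: [3.141, -0.001, 0.049]
force: [-0.5, 0.1, -2.8]
t 20.6 tcp [ 0.4655 -0.324   0.0825] [ 3.1412e+00 -1.3000e-03  4.9200e-02] F [-0.49  0.13 -2.78]
cam [ 0.535 -0.321  0.223]
```

View pics/s1z.png

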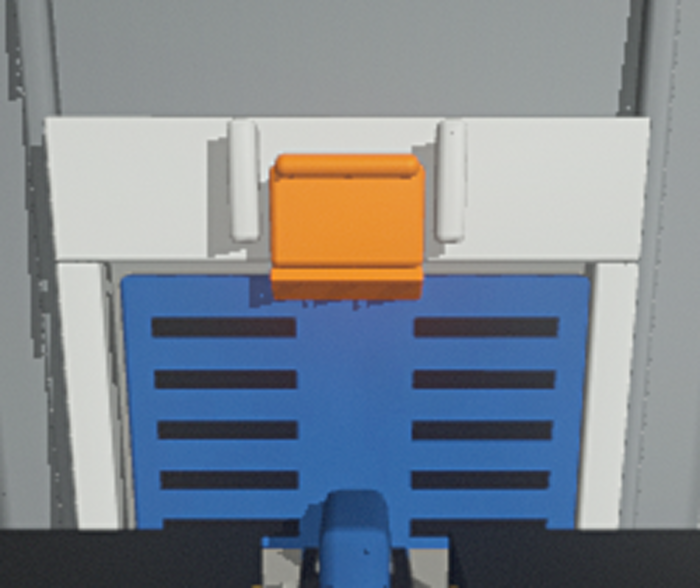

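The clip's nose now lies over the cover's rear edge at crop (347,285), and the cover sits inside the bay. I'll press down lightly, then release.

```bash
python3 -m handwheel '[{"delta_pos":[0,0,-0.015],"dr":[0,0,0]},{"delta_pos":[0,0,0],"dr":[0,0,0]},{"delta_pos":[0,0,0],"dr":[0,0,0]}]'| grep -E 'pos|rot|force: \[';python3 -m handwheel '[{"delta_pos":[0,0,-0.015],"dr":[0,0,0]},{"delta_pos":[0,0,0],"dr":[0,0,0]},{"delta_pos":[0,0,0],"dr":[0,0,0]}]'| grep -E 'pos|rot|force: \['
```

```text
eef_pos: [0.4648, -0.3239, 0.0819]
ee_rot: [3.142, -0.0, 0.049]
force: [-0.5, -0.2, -1.7]
eef_pos: [0.4648, -0.3239, 0.0815]
ee_rot: [3.141, -0.0, 0.049]
force: [0.5, 0.3, 1.5]
```

```bash
python3 -m handwheel '[{"delta_pos":[0,0,0],"dr":[0,0,0]},{"delta_pos":[0,0,0],"dr":[0,0,0]},{"delta_pos":[0,0,0],"dr":[0,0,0]},{"delta_pos":[0,0,0],"dr":[0,0,0]},{"delta_pos":[0,0,0],"dr":[0,0,0]}]' 0
python3 -m handwheel '[{"delta_pos":[0,0,0.2],"dr":[0,0,0]},{"delta_pos":[0,0,0.5],"dr":[0,0,0]},{"delta_pos":[0,0,0.8],"dr":[0,0,0]},{"delta_pos":[-0.5,0,0.9],"dr":[0,0,0]},{"delta_pos":[-0.7,0,0.9],"dr":[0,0,0]},{"delta_pos":[-0.7,0,0.9],"dr":[0,0,0]},{"delta_pos":[0,0,0.6],"dr":[0,0,0]},{"delta_pos":[0,0,0],"dr":[0,0,0]},{"delta_pos":[0,0,0],"dr":[0,0,0]}]'
python3 look.py e1 cover cover_grip; python3 -c "
import cv2
a=cv2.imread('pics/e1.png')[0:240,130:400]; cv2.imwrite('pics/e1z.png',cv2.resize(a,None,fx=2.4,fy=2.4,interpolation=cv2.INTER_CUBIC))"
```

```text
t: 21.75
eef_pos: [0.4647, -0.3239, 0.0813]
ee_rot: [-3.142, -0.0, 0.049]
force: [0.5, -1.1, -0.9]
width: 0.0421
gripper_force: 0.0
t: 22.65
eef_pos: [0.4077, -0.3238, 0.2258]
ee_rot: [3.141, -0.001, 0.049]
force: [0.4, -0.3, -1.3]
width: 0.0439
gripper_force: 0.0
t 22.65 tcp [ 0.4077 -0.3238  0.2258] [ 3.1414e+00 -1.4000e-03  4.8800e-02] F [ 0.39 -0.3  -1.35]
cam [ 0.477 -0.321  0.366]
cover [257.1, 118.8] 0.55 [0.4639, -0.3227, 0.0]
cover_grip [259.5, 119.2] 0.96 [0.4644, -0.3252, 0.021]
```

View pics/e1z.png

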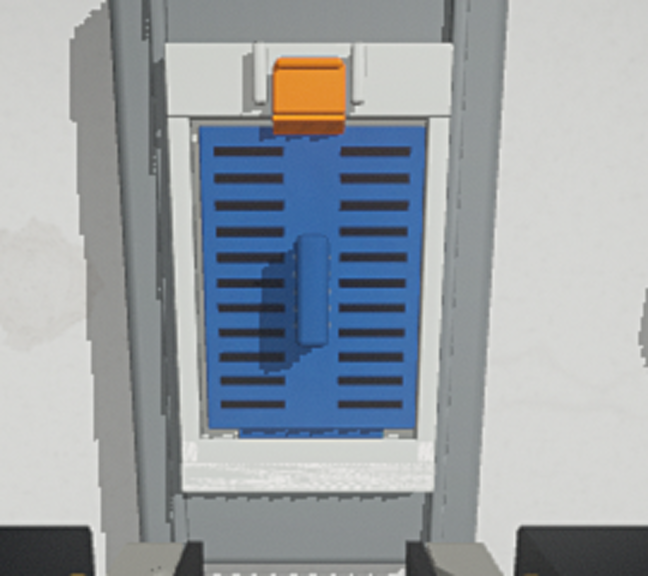

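The cover lies flat and flush in the bay: the lip runs under the bezel at crop (312,433) and the clip is closed over the rear edge at (310,128). I'll hand it in.

```bash
python3 -c "from station import *; print(job_done())"
```

```text
the job is handed in; nothing more can be done
None
```

The vent cover is refitted: its lip is in the slot, it lies flat in the bay with the clip closed over its rear edge in the last picture, and the job was handed in about 23 s into the 72 s allowed; no verdict came back.

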